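Spread a snap ring and hold it at the axle groove

TASK

Squeeze the snap-ring pliers on the stand all the way to spread the ring that sits on their tips, lift pliers and ring off together and gently slide the fully spread ring down over the end of the grooved axle stub (not the thicker plain one) until it surrounds the groove, level and midway up the groove. Never force the ring over the stub's end unspread, and leave the other things on the bench alone. Finish while still holding the pliers squeezed, with the ring spread around the groove and carried by the pliers, not resting or pressing on the stub.

Things in the scene. Friction and masses are not known exactly. Their poses are not given: they have to be found in the camera images.
- stand: fixed aluminium stand, base plate 130 x 125 x 12 mm, origin at the centre of its underside. Two posts carry the pliers' cross bar in shallow notches 5 mm deep; three black pads carry the ring. Its +x axis points from the pliers towards the ring. The pliers and ring come off straight up
- pliers: snap-ring pliers, 0.2 kg, upright, tips down in the ring's gap. Origin midway between the two pivots on the cross bar (11 x 86 x 12 mm), 84 mm above the bench at the start. z up along the handles, x towards the ring's centre, y the line along which handles are squeezed. Handles do not cross and are geared to move alike: squeezing them together spreads the tips
- pliers_grip (a point): midway between the two black handle pads, 54 mm above the pliers origin, same axes. Pads 18 mm wide (x), 36 mm high, tops 18 mm above this point. Over the outer faces 62 mm here when released (71 mm at the splayed tops), about 34 mm at the stop, faces then upright. Reaching the stop takes about 9 to 11 N at each handle; grip with 25 to 35 N
- jaw_left (a joint): angle (rad) of the +y jaw: 0 released, 0.245 squeezed to the stop; a return spring pushes it to 0
- jaw_right (a joint): angle (rad) of the -y jaw, geared to the other: 0 released, 0.245 at the stop
- snap_ring: rigid back bridge of the dark steel snap ring, 4 to 5 mm thick, whole ring 34 g. Origin at the ring's centre on its underside; x points from the gap to the bridge, z up. Two lugs run out in -x to 33 mm from the centre; the pliers' tips sit between them, 29 mm from the centre, with a lip under and a shoulder over each lug, so the ring rises with the pliers and stays level when spread
- ring_center (a point): centre of the ring's circle, half-way up its thickness, axes as snap_ring; 32 mm above the bench on the stand. Spread, the ring is a circle of about 20 mm inner and 27 mm outer radius; relaxed, its arms close in to about 15 mm and cannot pass the stub's end. Tips and lips reach 8 mm below this point
- ring_left (a joint): opening (rad) of the ring's +y arm about its hinge at the bridge: 0 relaxed, about 0.2 fully spread by the pliers; a spring closes it
- ring_right (a joint): opening (rad) of the ring's -y arm: 0 relaxed, about 0.2 fully spread by the pliers; a spring closes it
- axle_stub: fixed upright grooved steel axle stub on a flanged hub, base 110 mm square; origin at the centre of its underside, z up. Shaft radius 18 mm; groove: dark band, radius 14 mm, 65 to 75 mm above the bench; end above it 18 mm in radius to 87 mm, then tapering to 13 mm at the top at 95 mm. Below 46 mm it widens to 27 mm and more. The ring may come on at any turn about the shaft
- groove (a point): centre of the groove on the stub's axis, half-way up the groove, 70 mm above the bench, z up
- plain_stub: fixed bystander hub of the same make, with a thicker, shorter plain stub (radius 23 mm, top 74 mm above the bench) and no groove; origin at the centre of its underside. Stand and the two stubs may change places
- spray_can: loose grey can, 56 mm in diameter, 150 mm tall, bystander; origin at its underside
- bearing: loose steel bearing ring, 60 mm across, 18 mm high, bystander; origin at its underside
- parts_tray: low dark steel tray 80 x 100 x 30 mm, bystander; origin at its underside

How it is judged:
By the outcome, as a careful person would: the job done as asked, in the order asked, and still so for the second after the job is handed in, while the arm keeps its last pose, push and grip.
It also fails if it takes over 46 s, if anything falls off the work surface, if the arm or the gripper's body presses on something with over 40 N, if the wrist force passes 120 N, or if a joint passes its speed limit or range.

ROBOT

A 6-joint arm with a two-finger parallel gripper is mounted at the origin on the work surface. World frame = base frame: x ahead of the robot, y to its left, z up, the work surface at z = 0. Lengths are in mm, angles in rad, forces in N, time in s.
With the tool pointing down it reaches from about 275 to 1000 mm from the base axis. Payload 8.4 kg.
Tool frame: the origin (TCP) lies at the very end of the fingers, on their centre line; the grasp point (between the pads) lies behind it (r.grip_point_offset is the x of the grasp point in the tool frame, in mm); x points along the fingers, z is the direction in which the jaws open and shut, and the axes are right-handed (so a half turn about x gives the same grasp; the last joint's range is limited). The gripper opens to 85 mm and grips with 20 to 120 N. Pads are 22 mm wide; open, the fingers measure 114 mm over their backs; the gripper's body (76 mm by 85 mm) begins 54 mm behind the grasp point. The pads swing forward as they close: fully open they stand 13 mm farther back than shut.
Start: joints at [-1.238, 0.353, 1.633, -0, 1.155, -0.002], TCP at [205.361, -590.3, 231.281] pointing down, gripper open.
Joint ranges: [-2.63, 2.63], [-0.92, 2.1], [0.06, 2.66], [-1.3, 4.44], [0, 2.69], [-3.02, 3.02]. Speed limits (rad/s): [2.22, 2.22, 2.79, 3.14, 3.14, 3.14].

INTERFACE

Orientations are given as [roll, pitch, yaw] about the fixed x, y, z axes, in that order (R = Rz(yaw) Ry(pitch) Rx(roll)).
In Python, from rig import r, vision, order gives the robot as it stands. The module is installed in compiled form; this text tells all that it offers.
- The arm moves only by the tool step_arm, never from a script. Its argument "rows" is a list of rows, each a list of 7 numbers: the shift along the world's x, y, z in mm, then the turn, a rotation vector about the world's x, y, z in rad, then the finger opening in mm, from 0 to 85.4. A call has exactly 8 rows; each row is the pose to reach, as a shift and turn from the pose measured when the call began; what a row does not reach only later rows make up. A row lasts 1/8 s, in which the tool goes at most 62.5 mm and 10.7 degrees, less where a joint would pass 70% of its speed; a pose out of reach is approached as far as the arm can. A call with a gripper value outside its range is refused whole. The fingers move at their own pace and stop on an object; "force" is the grip in N (left out, the last holds). Time passes only in rows, so rows that repeat a pose let the fingers close, or fill a call up. It gives the time, the measured TCP pose, the force and the opening at its end, in the units of the state.
- r.sense(): the state, without advancing time (a new reading comes with each control period).
- vision.grab_frame(name): name is "side" or "top"; returns (picture, depth): 420x560x3 uint8, red, green, blue; 420x560 float32, mm along the optical axis (not along the pixel's ray), 0 where there is no reading.
- vision.camera_info(name): a dict with "K" (3x3 intrinsics, pixels), "distortion" ([k1, k2, p1, p2, k3] as OpenCV has them; the pictures are not rectified), "origin" and "attitude" of the camera in the world. Camera axes: x right, y down, z forward; pixel columns grow to the right and rows downward; lengths in mm; the calibration is good to about 2 mm. A picture is of the moment at which its call begins. camera_info takes no time and is no camera call.
- order.sign_off(): hands the job in, once; it reports no verdict.
The state is a dict: "clock": time; "qpos": joint angles; "qvel": joint speeds; "joint_efforts": joint torques, N m; "eef_pos": TCP position; "tcp_rot": TCP orientation; "contact_force": force on the tool from outside, world axes, zero at the start; "wrist_torque": the same for the moment, N m; "opening": opening from 0.0 (shut) to 1.0 (fully open).
Only numpy, scipy, OpenCV 4.12 (cv2) and the standard library are available. Lean on these libraries where they do the work, as an engineer would, in place of code of your own. Each camera call takes 0.05 s, during which the arm holds its last target.

## Working session

There is one attempt and no reset: what is moved stays moved. The work goes in short steps, Python scripts to look and compute and a tool call to move; the robot and the scene stay as the last step left them, time stands still between calls to the robot, and variables do not carry over. Pictures are saved under pics/ and viewed, and the job is handed in when it is done.

Besides the shell and the picture viewer there is one more tool, called after "Request:" by a JSON object that holds its "fn" and its "kwargs", one argument or row to a line. step_arm: Moves the arm, as the interface text tells. Its arguments: {"type":"object","properties":{"rows":{"type":"array"},"force":{"type":"number"}},"required":["rows"]}

```bash
mkdir -p pics; python3 - <<'E'
from rig import r,vision
import cv2
print(r.sense()); print(r.grip_point_offset)
for n in("side","top"):
    p,d=vision.grab_frame(n); print(n,vision.camera_info(n))
    cv2.imwrite(f"pics/{n}0.png",p[:,:,::-1]); import numpy as np; np.save(f"{n}0_d.npy",d); np.save(f"{n}0_p.npy",p)
E
```

```text
{'clock': 0.0, 'qpos': array([-1.23835484e+00,  3.53612675e-01,  1.63417800e+00, -1.63357550e-05,
        1.15519079e+00, -2.42889311e-03]), 'qvel': array([ 2.21696325e-04,  9.47620834e-05,  6.86212006e-04,  2.45659146e-04,
        6.91128927e-04, -1.01133742e-03]), 'joint_efforts': array([-4.97267156e-04, -6.05256200e+01, -3.42063046e+01,  1.19025794e-04,
        9.44151543e-03,  4.06134041e-05]), 'eef_pos': array([ 205.2201472 , -589.82094054,  230.56506519]), 'tcp_rot': array([-3.13326751,  1.56940743,  1.91399846]), 'contact_force': array([ 0.04209357,  0.40592975, -0.71472849]), 'wrist_torque': array([-0.01107902,  0.07638644, -0.01622705]), 'opening': 0.997645913742995}
-18.700000000000003
side {'K': array([[386.63270828,   0.        , 276.51321065],
       [  0.        , 386.63270828, 213.6118315 ],
       [  0.        ,   0.        ,   1.        ]]), 'distortion': array([-0.09205085,  0.        ,  0.        ,  0.        ,  0.        ]), 'origin': array([251.32320106, 467.98398983, 473.30811308]), 'attitude': array([-2.13262349,  0.026351  , -2.5223709 ])}
top {'K': array([[412.19033302,   0.        , 270.46965059],
       [  0.        , 412.19033302, 208.982208  ],
       [  0.        ,   0.        ,   1.        ]]), 'distortion': array([-0.02074053,  0.        ,  0.        ,  0.        ,  0.        ]), 'origin': array([480.17336797,  11.50995939, 854.25810122]), 'attitude': array([-2.98567711, -0.00700834, -1.55052585])}
```

View pics/side0.png

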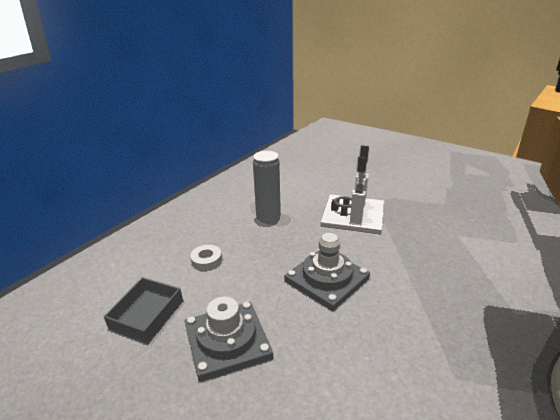

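View pics/top0.png

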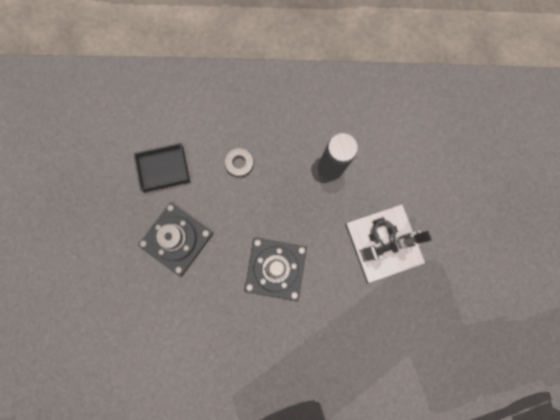

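The grooved stub is the middle hub: top image (277,268), side image (329,250). The stand with pliers is at top (385,243). The plain stub is at the left, and the can stands behind the stand. Next I'll enlarge both.

```bash
cat > h.py <<'E'
import numpy as np, cv2
from scipy.spatial.transform import Rotation as R
from rig import r,vision
def cam(n):
    c=vision.camera_info(n); return c["K"],c["distortion"],np.array(c["origin"]),R.from_euler("xyz",c["attitude"]).as_matrix()
def ray(n,uv):
    K,D,o,A=cam(n); q=cv2.undistortPoints(np.array(uv,float).reshape(-1,1,2),K,D).reshape(-1,2)
    return o,(A@np.c_[q,np.ones(len(q))].T).T
def onz(n,uv,z):
    o,d=ray(n,uv); z=np.broadcast_to(z,len(d)); return o+d*((z-o[2])/d[:,2])[:,None]
def cloud(n,d):
    v,u=np.mgrid[0:420,0:560]; o,dd=ray(n,np.stack([u.ravel(),v.ravel()],1)); return (o+dd*d.ravel()[:,None]).reshape(420,560,3)
def proj(n,P):
    K,D,o,A=cam(n); return cv2.projectPoints(np.array(P,float).reshape(-1,1,3),A.T,-A.T@o,K,D)[0].reshape(-1,2)
def tri(u1,u2,n1="top",n2="side"):
    o1,d1=ray(n1,[u1]);o2,d2=ray(n2,[u2]);M=np.c_[d1[0],-d2[0]];s=np.linalg.lstsq(M,o2-o1,rcond=None)[0]
    a=o1+s[0]*d1[0];b=o2+s[1]*d2[0];return (a+b)/2,np.linalg.norm(a-b)
def crop(p,x0,y0,x1,y1,k,f):
    cv2.imwrite(f,cv2.resize(p[y0:y1,x0:x1,::-1],None,fx=k,fy=k,interpolation=cv2.INTER_CUBIC))
E
python3 - <<'E'
from h import *
p=np.load("top0_p.npy");s=np.load("side0_p.npy")
crop(p,330,190,440,290,7,"pics/tA.png");crop(p,237,228,317,308,7,"pics/tB.png")
crop(s,310,140,395,235,6,"pics/sA.png");crop(s,280,225,375,310,7,"pics/sB.png")
for n in("top","side"):
    C=cloud(n,np.load(n+"0_d.npy"))
    print(n,C[350,150],C[270,420], C[100,100])
    for uv in ((277,268),(342,148),(239,150),(390,260)) if n=="top" else((329,238),(363,150),(267,158),(360,225)): print(uv,C[uv[1],uv[0]])
E
```

```text
top [324.96709692 242.34829173   1.53142077] [ 493.79770134 -302.33018317    0.7126528 ] [849.8478756  388.39397185  -3.05330961]
(277, 268) [490.84923652  -5.46521291  97.14526568]
(342, 148) [ 703.36889556 -115.98480669  149.52630652]
(239, 150) [735.29863666  76.85320904  19.40568687]
(390, 260) [ 512.6816727  -237.34817215   11.8664333 ]
side [632.68407187 282.64913003   1.5005622 ] [ 359.26633656 -120.88436068    1.52764239] [1978.5719334  -496.41208546    4.44863902]
(329, 238) [4.90011142e+02 3.61706728e-01 9.64936877e+01]
(363, 150) [ 550.10983349 -252.3106381   149.42861269]
(267, 158) [ 694.68545904 -106.08887306  151.38428743]
(360, 225) [ 510.43721415 -179.81412176   13.52235539]
```

View pics/tA.png

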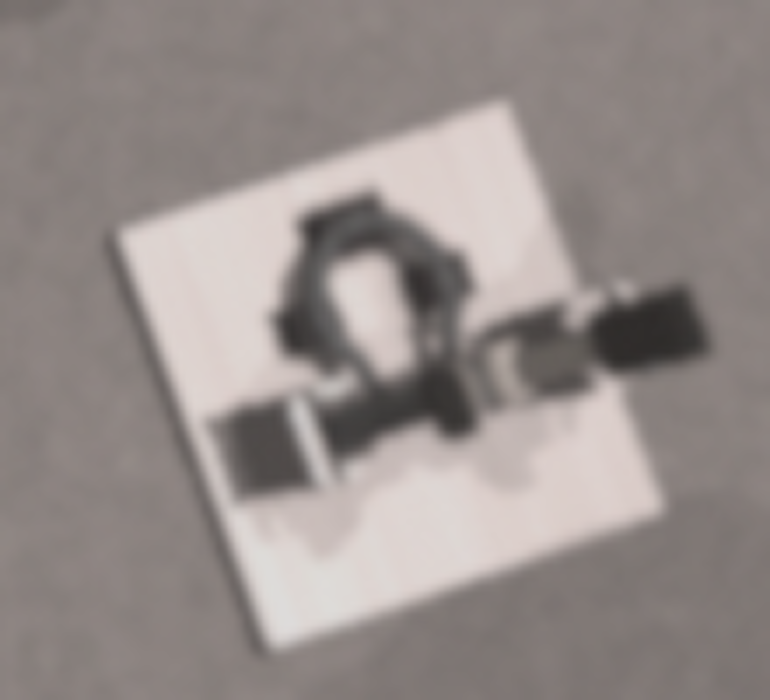

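View pics/tB.png

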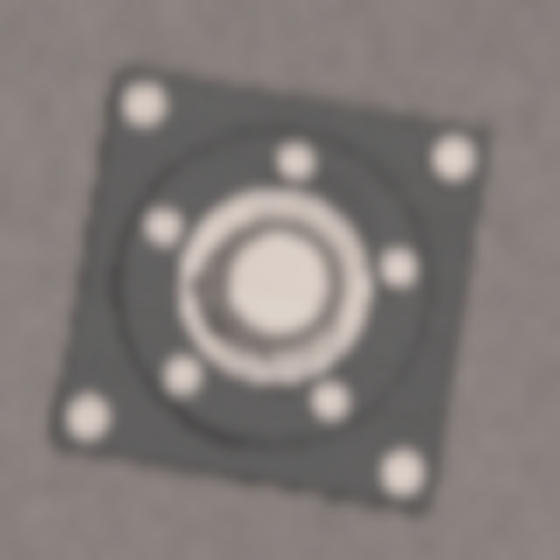

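View pics/sA.png

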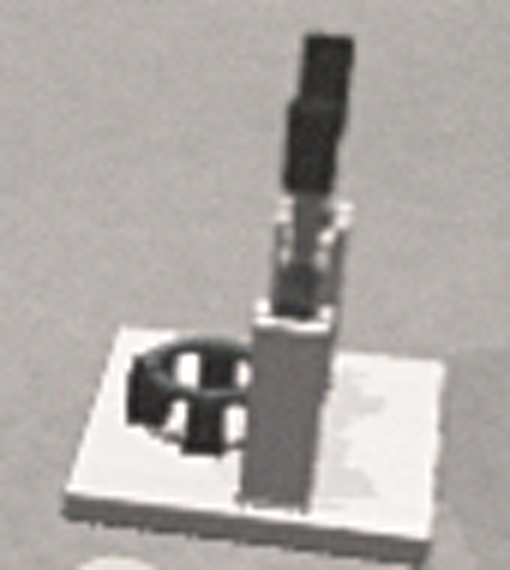

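View pics/sB.png

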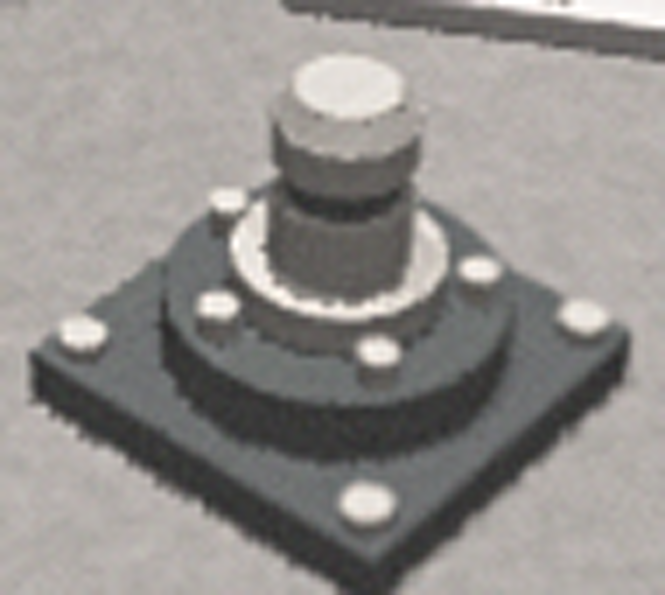

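```bash
cat > m.py <<'E'
from h import *
def up(pts,x0,y0,k): return (np.array(pts,float)+.5)/k-.5+[x0,y0]
u=up([(118,230),(510,103),(665,512),(272,648)],330,190,7)
P=onz("top",u,12);print(P,np.linalg.norm(P-np.roll(P,-1,0),axis=1),"ctr",P.mean(0))
e=(P[0]-P[3]+P[1]-P[2]);print("yaw x",np.arctan2(e[1],e[0])); e=(P[0]-P[1]+P[3]-P[2]);print("yaw y",np.arctan2(e[1],e[0])-np.pi/2)
# side plate corners
u=up([(122,328),(445,362),(430,540),(65,510)],310,140,6);P=onz("side",u,12);print(P,"ctr",P.mean(0))
for n,z0,z1,bx in(("top",147,160,(330,190,440,290)),("side",147,160,(310,130,395,235))):
    C=cloud(n,np.load(n+"0_d.npy"))[bx[1]:bx[3],bx[0]:bx[2]].reshape(-1,3)
    q=C[(C[:,2]>z0)&(C[:,2]<z1)];print(n,"pads",len(q));
    for s in(q[:,1]>-235,q[:,1]<=-235): print(s.sum(),q[s].mean(0) if s.any() else 0,np.ptp(q[s],axis=0))
    q=C[(C[:,2]>8)&(C[:,2]<15)]; rc=cv2.minAreaRect(q[:,:2].astype(np.float32));print("plate",rc)
u=up([(210,420),(295,400),(318,480),(237,497)],330,190,7);L=onz("top",u,156).mean(0)
u=up([(592,315),(690,285),(708,350),(615,375)],330,190,7);Rr=onz("top",u,156).mean(0)
print(L,Rr,"mid",(L+Rr)/2,"yaw",np.arctan2(*(L-Rr)[1::-1])-np.pi/2,np.linalg.norm(L-Rr))
# stub top
for n,px in (("top",up([(277,285)],237,228,7)),("side",up([(349,87)],280,225,7))):
    print(n,"stub top",onz(n,px,95))
    C=cloud(n,np.load(n+"0_d.npy")); q=C.reshape(-1,3); q=q[(q[:,2]>90)&(q[:,2]<99)&(abs(q[:,0]-490)<30)&(abs(q[:,1]+3)<30)];print(len(q),q.mean(0),(q.max(0)+q.min(0))/2)
print("hub bolts ctr",onz("top",up([(145,104),(455,158),(402,472),(87,416)],237,228,7),14).mean(0))
print("side bolts",onz("side",up([(83,332),(367,503),(582,317),],280,225,7),14))
E
python3 m.py
```

```text
[[ 587.94934037 -148.88281605   12.        ]
 [ 628.42793716 -266.11341808   12.        ]
 [ 508.50699682 -308.07724986   12.        ]
 [ 467.37709922 -192.50540282   12.        ]] [124.02229981 127.05115155 122.67241053 128.22088524] ctr [ 548.06534339 -228.8947217    12.        ]
yaw x 0.3419024044263739
yaw y 0.3371631671114912
[[ 629.29956125 -264.25413107   12.        ]
 [ 509.75372564 -309.47742797   12.        ]
 [ 466.70297901 -190.52648156   12.        ]
 [ 582.55133626 -137.34292932   12.        ]] ctr [ 547.07690054 -225.40024248   12.        ]
top pads 137
60 [ 529.3282581  -202.40193452  157.00175205] [17.10862169 12.25816946 12.59116256]
77 [ 549.8385384  -257.39218312  154.6979982 ] [18.74082206 12.31642725 12.6940157 ]
plate ((548.6192626953125, -228.4384002685547), (130.27944946289062, 125.83055877685547), 19.898651123046875)
side pads 100
49 [ 529.19851786 -199.47014177  153.85569143] [16.07595449 11.41569539 12.44501911]
51 [ 548.92828172 -253.94479875  152.86995391] [16.95060932 13.23135801 12.33523601]
plate ((548.2125244140625, -226.14425659179688), (128.32806396484375, 129.33084106445312), 19.909894943237305)
[ 516.91283818 -156.65538585  156.        ] [ 547.38036684 -251.66840191  156.        ] mid [ 532.14660251 -204.16189388  156.        ] yaw 0.31030777386882735 99.77847224589595
top stub top [[490.33137987  -3.95889859  95.        ]]
256 [491.57960208  -4.14757973  94.90894184] [491.9029668   -3.76830066  94.43958361]
side stub top [[491.74343234  -4.38161355  95.        ]]
203 [489.11496547   1.0109596   94.86514217] [489.49964267  -0.98954893  93.91230438]
hub bolts ctr [491.02821948  -4.26655611  14.        ]
side bolts [[547.81824768  26.58269406  14.        ]
 [457.32009881  40.75456695  14.        ]
 [443.61089643 -49.1922747   14.        ]]
```

```bash
cat > m2.py <<'E'
from h import *
yaw=.345; c=np.array([548.2,-228.4]); A=np.array([[np.cos(yaw),-np.sin(yaw)],[np.sin(yaw),np.cos(yaw)]])
def st(q): return np.c_[(q[:,:2]-c)@A,q[:,2]]
for n in("top","side"):
    q=st(cloud(n,np.load(n+"0_d.npy")).reshape(-1,3)); q=q[(abs(q[:,0])<70)&(abs(q[:,1])<70)&(q[:,2]>15)]
    for a,b in((147,170),(135,147),(120,135),(86,98),(70,86),(26,38)):
        s=q[(q[:,2]>a)&(q[:,2]<b)]
        if a==26: s=s[s[:,0]>2]
        for w,t in(("L",s[s[:,1]>0]),("R",s[s[:,1]<=0])):
            if len(t): print(n,a,b,w,len(t),"x",t[:,0].min().round(1),t[:,0].max().round(1),"y",np.percentile(t[:,1],[2,50,98]).round(1))
E
python3 m2.py
```

```text
top 147 170 L 60 x -17.4 -0.0 y [26.2 30.8 34.7]
top 147 170 R 79 x -17.1 0.4 y [-33.5 -26.8 -24. ]
top 135 147 L 4 x -11.7 0.3 y [29.7 30.6 30.8]
top 135 147 R 44 x -17.6 0.3 y [-26.8 -23.  -20.7]
top 120 135 L 3 x -13.8 -4.4 y [28.2 28.3 28.6]
top 120 135 R 45 x -17.6 0.1 y [-22.7 -20.2 -17.9]
top 86 98 L 104 x -15.6 -1.1 y [ 0.3 27.2 42.4]
top 86 98 R 65 x -16.4 -0.6 y [-28.3  -7.   -0.9]
top 70 86 L 129 x -21.4 4.4 y [30.8 42.2 50.2]
top 70 86 R 61 x -21.7 4.3 y [-47.9 -34.8 -20.7]
top 26 38 L 137 x 2.2 51.4 y [ 0.8 15.  26.9]
top 26 38 R 137 x 2.6 51.2 y [-27.3 -14.8  -0.8]
side 147 170 L 49 x -16.3 -0.6 y [29.9 33.6 37.1]
side 147 170 R 51 x -16.6 0.9 y [-29.7 -23.9 -21.4]
side 135 147 L 39 x -15.8 -1.3 y [29.5 31.4 33.8]
side 135 147 R 44 x -16.2 1.4 y [-23.9 -21.5 -18.8]
side 120 135 L 44 x -16.2 -0.2 y [24.2 28.5 31.4]
side 120 135 R 3 x -16.3 -14.8 y [-20.9 -18.1 -17.8]
side 86 98 L 71 x -16.9 -1.4 y [ 9.1 21.7 44.9]
side 86 98 R 12 x -17.0 -2.0 y [-22.2  -7.1  -2.3]
side 70 86 L 120 x -22.0 4.3 y [13.8 49.7 52.8]
side 70 86 R 39 x -20.0 4.1 y [-47.2 -32.7 -29.1]
side 26 38 L 105 x 2.0 52.0 y [ 1.4 20.2 50.6]
side 26 38 R 78 x 9.1 51.8 y [-19.7 -13.3  -1.6]
```

```bash
python3 - <<'E'
from h import *
s=r.sense(); T=R.from_euler("xyz",s["tcp_rot"]).as_matrix();print(T.round(4),s["eef_pos"],s["clock"],s["qpos"].round(3))
y=.345
for sg in(1,-1):
    z=sg*np.array([-np.sin(y),np.cos(y),0]);x=np.array([0,0,-1]);G=np.c_[x,np.cross(z,x),z]
    print(sg,R.from_matrix(G@T.T).as_rotvec().round(4))
print(np.array([540,-230,200])-s["eef_pos"])
E
```

```text
[[-4.000e-04  9.445e-01  3.286e-01]
 [ 1.200e-03  3.286e-01 -9.445e-01]
 [-1.000e+00  0.000e+00 -1.200e-03]] [ 205.22682731 -589.89949073  230.64363952] 0.1 [-1.238  0.354  1.634  0.     1.155 -0.002]
1 [-6.0000e-04  1.8000e-03 -3.1314e+00]
-1 [-0.0012 -0.0004  0.0102]
[334.77317269 359.89949073 -30.64363952]
```

Request:
{"fn": "step_arm", "kwargs": {
  "rows": [
    [20,22,0,0,0,0.002,85],
    [55,60,0,0,0,0.004,85],
    [97,105,0,0,0,0.006,85],
    [140,151,0,0,0,0.008,85],
    [184,198,0,0,0,0.01,85],
    [228,245,-5,0,0,0.01,85],
    [270,290,-15,0,0,0.01,85],
    [300,322,-20,0,0,0.01,85]
  ],
  "force": 30
}}

```text
clock: 1.1
eef_pos: [506.3, -265.7, 210.0]
tcp_rot: [-2.946, 1.569, 2.112]
contact_force: [0.7, -1.3, 0.1]
opening: 0.995
```

Request:
{"fn": "step_arm", "kwargs": {
  "rows": [
    [18,19,-8,0,0,0,85],
    [28,30,-15,0,0,0,85],
    [32,34,-20,0,0,0,85],
    [34,36,-22,0,0,0,85],
    [34,36,-22,0,0,0,85],
    [34,36,-22,0,0,0,85],
    [34,36,-22,0,0,0,85],
    [34,36,-22,0,0,0,85]
  ]
}}

```text
clock: 2.1
eef_pos: [540.3, -229.9, 188.2]
tcp_rot: [-3.059, 1.569, 1.999]
contact_force: [0.5, 1.7, 0.3]
opening: 0.998
```

```bash
python3 - <<'E'
from h import *
s=r.sense(); T=R.from_euler("xyz",s["tcp_rot"]).as_matrix();print(T.round(4),s["eef_pos"],s["clock"],s["contact_force"])
y=.345
z=-np.array([-np.sin(y),np.cos(y),0]);x=np.array([0,0,-1]);G=np.c_[x,np.cross(z,x),z]
print(R.from_matrix(G@T.T).as_rotvec().round(4))
for n in("side","top"):
    p,d=vision.grab_frame(n);np.save(n+"1_p.npy",p);np.save(n+"1_d.npy",d)
    crop(p,*((290,90,430,240) if n=="side" else (320,180,450,290)),5,f"pics/{n}1.png")
E
```

```text
[[-7.000e-04  9.409e-01  3.387e-01]
 [ 1.500e-03  3.387e-01 -9.409e-01]
 [-1.000e+00 -1.000e-04 -1.600e-03]] [ 540.26825974 -229.9455155   188.21173513] 2.1 [0.47323578 1.66064035 0.31449782]
[-0.0015 -0.0007 -0.0005]
```

View pics/side1.png

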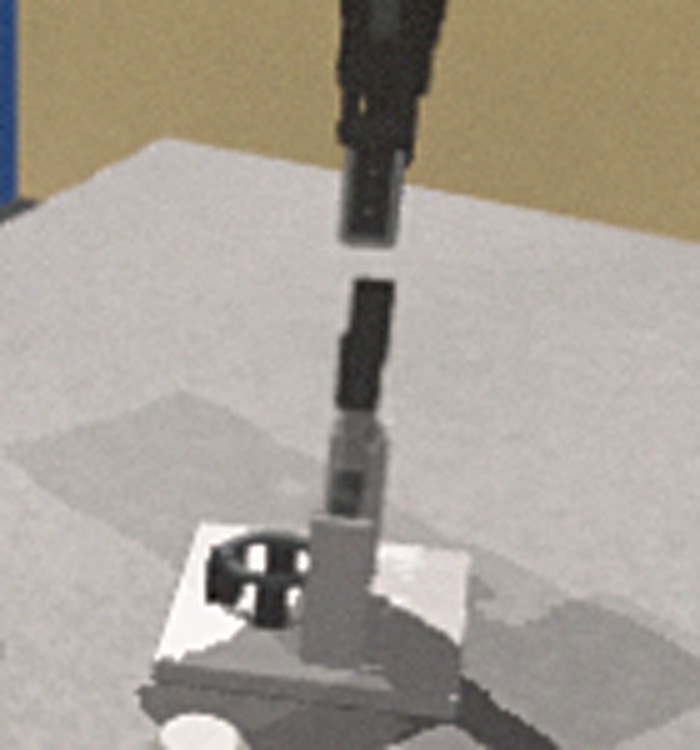

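View pics/top1.png

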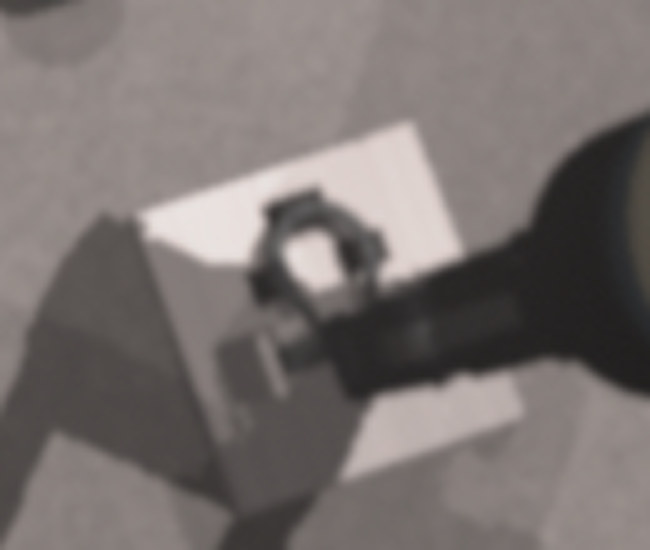

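```bash
python3 - <<'E'
from h import *
yaw=.345; c=np.array([540.27,-229.95]); A=np.array([[np.cos(yaw),-np.sin(yaw)],[np.sin(yaw),np.cos(yaw)]])
for n in("top","side"):
    q=cloud(n,np.load(n+"1_d.npy")).reshape(-1,3); q=np.c_[(q[:,:2]-c)@A,q[:,2]]; q=q[(abs(q[:,0])<30)&(abs(q[:,1])<80)]
    for a,b in ((220,235),(205,220),(195,205),(150,160),(135,150),(120,135)):
        s=q[(q[:,2]>a)&(q[:,2]<b)]
        for w,t in(("L",s[s[:,1]>0]),("R",s[s[:,1]<=0])):
            if len(t)>2: print(n,a,b,w,len(t),"x",np.percentile(t[:,0],[2,50,98]).round(1),"y",np.percentile(t[:,1],[2,50,98]).round(1),t[:,2].min().round(1))
E
```

```text
top 135 150 R 5 x [7.2 7.8 8.2] y [-31.5 -26.1 -24.3] 136.7
top 120 135 R 5 x [4.2 6.5 8. ] y [-24.2 -22.3 -21.5] 127.4
side 220 235 L 98 x [-10.4  -0.2  11.4] y [48.1 55.8 59.4] 220.1
side 220 235 R 35 x [-10.9   2.   10.1] y [-44.9 -42.5 -39.5] 222.8
side 205 220 L 84 x [-10.3   0.1  11.5] y [47.9 52.  59. ] 205.2
side 205 220 R 7 x [-10.4  -9.8  -8.3] y [-42.8 -41.8 -39.4] 206.7
side 195 205 L 16 x [-6.9  1.9  8.8] y [48.4 49.9 52.1] 201.3
side 150 160 L 39 x [-8.4  0.7  7.3] y [28.  33.2 36.6] 150.2
side 150 160 R 37 x [-8.3  0.4  8.8] y [-31.  -26.3 -22.5] 150.3
side 135 150 L 48 x [-7.7 -1.3  6.7] y [27.7 31.1 34.3] 135.8
side 135 150 R 57 x [-8.2 -0.6  9.3] y [-26.2 -22.7 -19.8] 136.3
side 120 135 L 45 x [-8.1 -0.5  7.7] y [22.7 27.  29.8] 120.2
side 120 135 R 4 x [-8.3 -6.9 -6. ] y [-23.8 -21.4 -19.2] 127.2
```

Request:
{"fn": "step_arm", "kwargs": {
  "rows": [
    [0,0,-8,0,0,0,85],
    [0,0,-22,0,0,0,85],
    [0,0,-37,0,0,0,85],
    [0,0,-52,0,0,0,85],
    [0,0,-64,0,0,0,85],
    [0,0,-71,0,0,0,85],
    [0,0,-75,0,0,0,80],
    [0,0,-75,0,0,0,76]
  ],
  "force": 30
}}

```text
clock: 3.2
eef_pos: [540.3, -229.8, 113.1]
tcp_rot: [-3.008, 1.569, 2.05]
contact_force: [0.7, -1.1, -0.5]
opening: 0.889
```

Request:
{"fn": "step_arm", "kwargs": {
  "rows": [
    [0,0,0,0,0,0,72],
    [0,0,1,0,0,0,68],
    [0,0,2,0,0,0,64],
    [0,0,3,0,0,0,60],
    [0,0,4,0,0,0,56],
    [0,0,4.5,0,0,0,53],
    [0,0,5,0,0,0,50],
    [0,0,5.5,0,0,0,47]
  ],
  "force": 30
}}

```text
clock: 4.2
eef_pos: [540.4, -229.8, 118.7]
tcp_rot: [-3.092, 1.569, 1.966]
contact_force: [-0.2, 0.5, 1.1]
opening: 0.553
```

Request:
{"fn": "step_arm", "kwargs": {
  "rows": [
    [0,0,0,0,0,0,44],
    [0,0,0.5,0,0,0,41],
    [0,0,1,0,0,0,38],
    [0,0,1.3,0,0,0,35],
    [0,0,1.5,0,0,0,32],
    [0,0,1.5,0,0,0,28],
    [0,0,1.5,0,0,0,25],
    [0,0,1.5,0,0,0,25]
  ],
  "force": 30
}}

```text
clock: 5.2
eef_pos: [540.5, -229.8, 120.5]
tcp_rot: [3.043, 1.569, 1.818]
contact_force: [-1.0, 1.0, 5.8]
opening: 0.389
```

```bash
python3 - <<'E'
from h import *
s=r.sense();print(s["eef_pos"],s["clock"],s["contact_force"],s["wrist_torque"],s["opening"]*85.4)
for n in("side","top"):
    p,d=vision.grab_frame(n);np.save(n+"2_p.npy",p);np.save(n+"2_d.npy",d)
    crop(p,*((290,90,430,240) if n=="side" else (320,180,450,290)),5,f"pics/{n}2.png")
E
```

```text
[ 540.54528647 -229.83499711  120.45661638] 5.2 [-1.01695335  0.95826383  5.80530597] [ 0.10971744  0.13476099 -0.03281719] 33.19035607770066
```

View pics/side2.png

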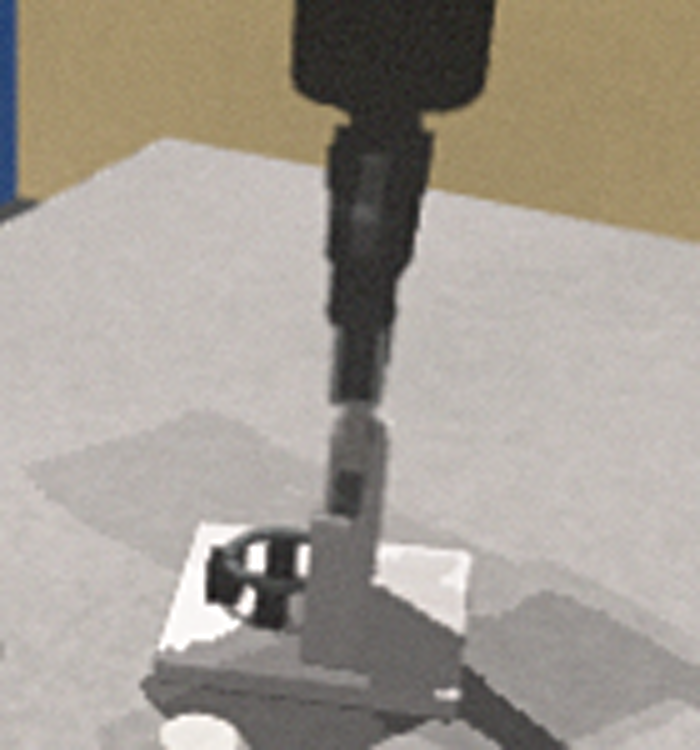

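View pics/top2.png

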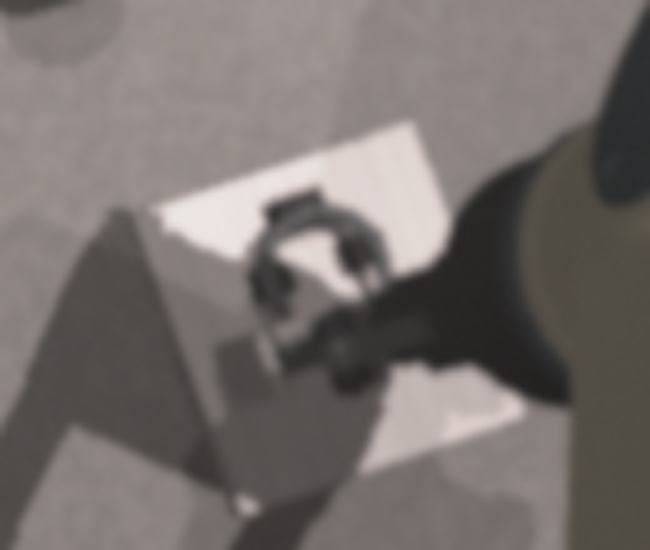

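Request:
{"fn": "step_arm", "kwargs": {
  "rows": [
    [0,0,0.5,0,0,0,25],
    [0,0,2,0,0,0,25],
    [0,0,5,0,0,0,25],
    [0,0,9,0,0,0,25],
    [0,0,14,0,0,0,25],
    [0,0,19,0,0,0,25],
    [0,0,23,0,0,0,25],
    [0,0,25,0,0,0,25]
  ],
  "force": 32
}}

```text
clock: 6.3
eef_pos: [540.6, -229.9, 145.8]
tcp_rot: [2.814, 1.57, 1.589]
contact_force: [0.3, -0.5, -2.5]
opening: 0.378
```

```bash
python3 - <<'E'
from h import *
s=r.sense();print(s["eef_pos"],s["clock"],s["contact_force"],s["wrist_torque"],s["opening"]*85.4)
for n in("side","top"):
    p,d=vision.grab_frame(n);np.save(n+"3_p.npy",p);np.save(n+"3_d.npy",d)
    crop(p,*((290,90,430,240) if n=="side" else (320,180,450,290)),5,f"pics/{n}3.png")
E
```

```text
[ 540.63994135 -229.87442359  145.80705072] 6.3 [ 0.32758344 -0.54635491 -2.48976552] [-0.04061616 -0.00313708 -0.06814754] 32.27502819104091
```

View pics/side3.png

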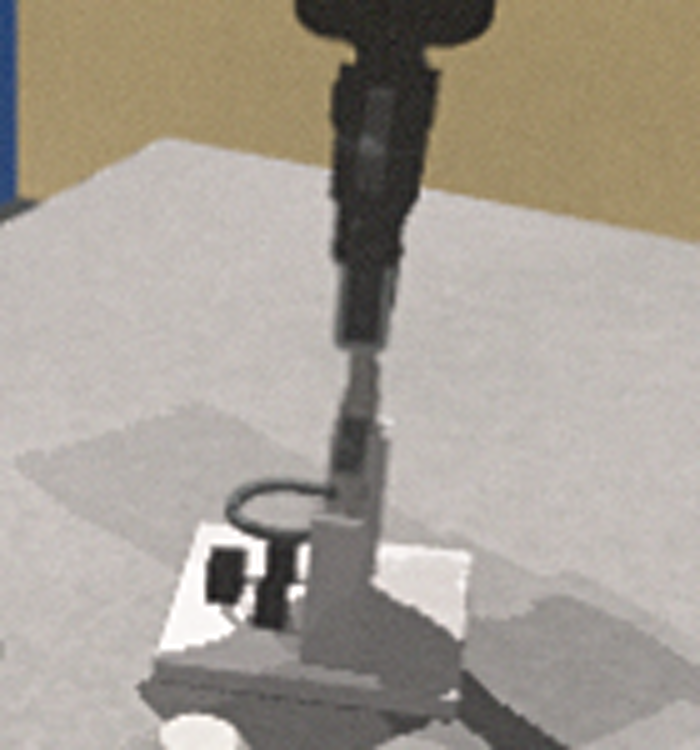

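View pics/top3.png

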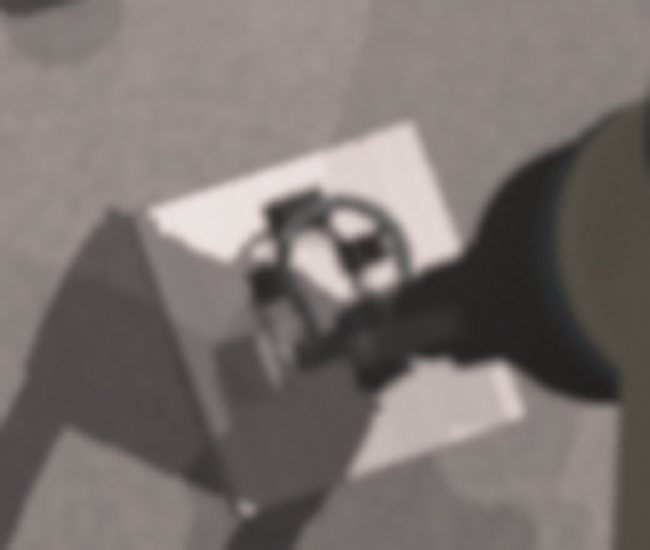

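```bash
cat > ring.py <<'E'
from h import *
from scipy.optimize import least_squares
def ring(n,d,s,zc,yaw=.345,show=True):
    c=s["eef_pos"][:2]; A=np.array([[np.cos(yaw),-np.sin(yaw)],[np.sin(yaw),np.cos(yaw)]])
    q=cloud(n,d).reshape(-1,3); q=np.c_[(q[:,:2]-c)@A,q[:,2]]
    m=(q[:,0]>12)&(q[:,0]<75)&(abs(q[:,1])<40)&(abs(q[:,2]-zc)<6); q=q[m]
    q=q[(abs(np.hypot(q[:,0]-33,q[:,1])-23.5)<8)]
    f=lambda p:np.hypot(q[:,0]-p[0],q[:,1]-p[1])-p[2]
    k=least_squares(f,[33,0,23.5],loss="soft_l1").x
    a=np.c_[q[:,:2],np.ones(len(q))];pl=np.linalg.lstsq(a,q[:,2],rcond=None)[0]
    print(n,len(q),"circle(tool frame)",k.round(2),"world",(c+A@k[:2]).round(2),"z med",np.median(q[:,2]).round(1),"tilt",pl[:2].round(3)); return k
E
python3 - <<'E'
from ring import *
s=r.sense();print(s["clock"])
for n in("top","side"): ring(n,np.load(n+"3_d.npy"),s,32+24)
E
```

```text
6.4
top 127 circle(tool frame) [26.29  0.1  23.91] world [ 565.35 -220.89] z med 60.6 tilt [0.013 0.002]
side 97 circle(tool frame) [27.2   2.18 23.94] world [ 565.51 -218.63] z med 60.5 tilt [ 0.013 -0.009]
```

Request:
{"fn": "step_arm", "kwargs": {
  "rows": [
    [0,0,6,0,0,0,25],
    [0,0,20,0,0,0,25],
    [0,0,36,0,0,0,25],
    [0,0,50,0,0,0,25],
    [-2,6,62,0,0,0,25],
    [-7,20,68,0,0,0,25],
    [-15,43,70,0,0,0,25],
    [-24,69,70,0,0,0,25]
  ],
  "force": 32
}}

```text
clock: 7.4
eef_pos: [515.5, -158.9, 215.4]
tcp_rot: [-3.024, 1.569, 2.034]
contact_force: [-0.2, 0.4, -1.8]
opening: 0.387
```

Request:
{"fn": "step_arm", "kwargs": {
  "rows": [
    [-10,28,0,0,0,0,25],
    [-20,57,0,0,0,0,25],
    [-30,86,0,0,0,0,25],
    [-39,112,0,0,0,0,25],
    [-46,132,0,0,0,0,25],
    [-50,143,0,0,0,0,25],
    [-51,147,0,0,0,0,25],
    [-51,148,0,0,0,0,25]
  ]
}}

```text
clock: 8.4
eef_pos: [464.4, -10.9, 215.4]
tcp_rot: [-3.025, 1.569, 2.033]
contact_force: [-0.1, -0.1, -1.9]
opening: 0.383
```

```bash
python3 - <<'E'
from ring import *
s=r.sense();T=R.from_euler("xyz",s["tcp_rot"]).as_matrix();print(T.round(4),s["eef_pos"],s["clock"],s["contact_force"],s["opening"]*85.4)
for n in("side","top"):
    p,d=vision.grab_frame(n);np.save(n+"4_p.npy",p);np.save(n+"4_d.npy",d); ring(n,d,s,32+s["eef_pos"][2]-120.5)
    crop(p,*((270,130,410,280) if n=="side" else (220,200,340,310)),5,f"pics/{n}4.png")
E
```

```text
[[-8.000e-04  9.408e-01  3.391e-01]
 [ 1.600e-03  3.391e-01 -9.408e-01]
 [-1.000e+00 -2.000e-04 -1.800e-03]] [464.43820419 -10.90492101 215.36444589] 8.4 [-0.14490264 -0.14547603 -1.89208468] 32.67277590289415
side 210 circle(tool frame) [26.88  2.39 23.98] world [4.8893e+02 4.4000e-01] z med 129.9 tilt [ 0.004 -0.   ]
top 0 circle(tool frame) [33.   0.  23.5] world [4.9549e+02 2.6000e-01] z med nan tilt [0. 0.]
  return _methods._mean(a, axis=axis, dtype=dtype,
  ret = ret.dtype.type(ret / rcount)
```

View pics/side4.png

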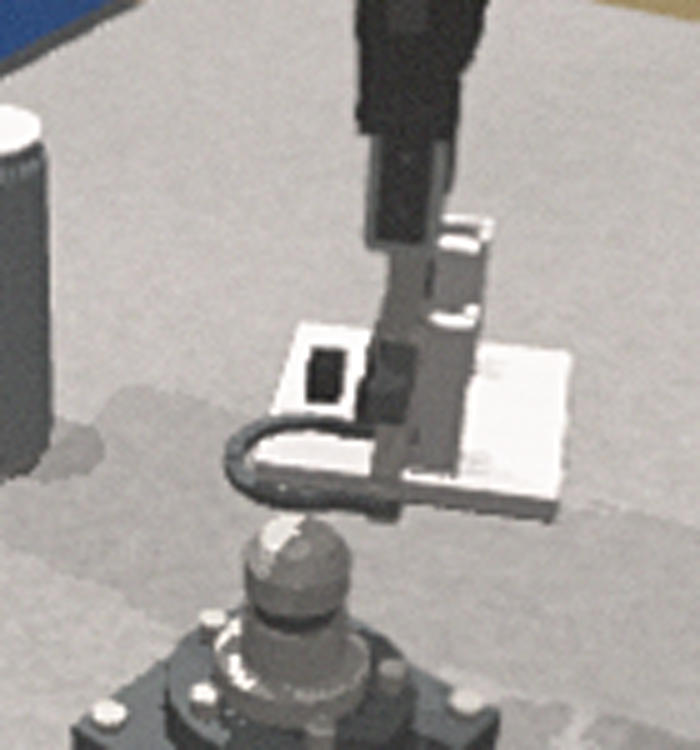

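View pics/top4.png

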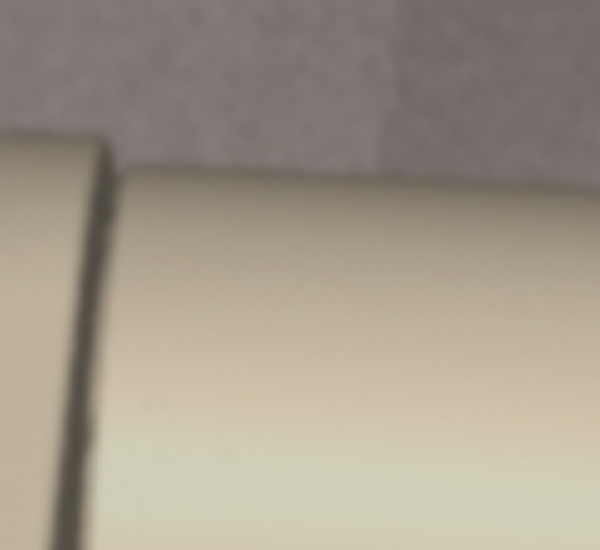

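```bash
python3 - <<'E'
from h import *
from scipy.optimize import least_squares
for n,tag in(("side","0"),("side","4"),("side","3"),("top","0")):
    q=cloud(n,np.load(n+tag+"_d.npy")).reshape(-1,3); q=q[np.hypot(q[:,0]-491,q[:,1]+3)<24]
    for a,b in((77,86),(49,64)):
        s=q[(q[:,2]>a)&(q[:,2]<b)]; s=s[np.hypot(s[:,0]-491,s[:,1]+3)<21.5]
        if len(s)<8: continue
        f=lambda p:np.hypot(s[:,0]-p[0],s[:,1]-p[1])-18
        k=least_squares(f,[491,-4],loss="soft_l1"); print(n,tag,a,b,len(s),k.x.round(2),np.std(f(k.x)).round(2))
    s=q[(q[:,2]>93.3)&(q[:,2]<96.5)]
    if len(s): print(n,tag,"disc",len(s),cv2.minEnclosingCircle(s[:,:2].astype(np.float32)),s.mean(0))
E
```

```text
side 0 77 86 91 [491.28  -3.49] 0.6
side 0 49 64 149 [491.29  -3.3 ] 0.7
side 0 disc 114 ((490.0968017578125, -1.7955044507980347), 14.904694557189941) [ 4.89063192e+02 -4.11920177e-01  9.55418377e+01]
side 4 77 86 87 [491.49  -3.2 ] 0.71
side 4 49 64 147 [491.22  -3.26] 0.7
side 4 disc 119 ((489.83685302734375, -2.8874683380126953), 15.24631118774414) [ 4.89578018e+02 -4.59236829e-01  9.55172643e+01]
side 3 77 86 92 [491.2   -3.41] 0.72
side 3 49 64 152 [491.45  -3.42] 0.67
side 3 disc 116 ((490.2522888183594, -3.0324034690856934), 15.593560218811035) [ 4.89415671e+02 -4.08708421e-01  9.54707276e+01]
top 0 49 64 15 [490.35  -1.31] 1.68
top 0 disc 126 ((491.6444091796875, -3.5708959102630615), 15.640044212341309) [491.86336101  -4.08435987  95.28069627]
```

```bash
cat > ov.py <<'E'
from h import *
def circ(n,c,rad,z,a=np.linspace(0,2*np.pi,120)):
    return proj(n,np.c_[c[0]+rad*np.cos(a),c[1]+rad*np.sin(a),np.full(len(a),z)])
def overlay(n,p,box,k,f,items):
    x0,y0,x1,y1=box
    im=cv2.resize(p[y0:y1,x0:x1,::-1],None,fx=k,fy=k,interpolation=cv2.INTER_CUBIC)
    for c,rad,z,col in items:
        u=((circ(n,c,rad,z)-[x0,y0]+.5)*k-.5)
        cv2.polylines(im,[np.round(u*8).astype(np.int32)],True,col,1,cv2.LINE_AA,3)
    cv2.imwrite(f,im)
E
python3 - <<'E'
from ov import *
p=np.load("side4_p.npy")
for i,c in enumerate([(488.9,.4),(489.8,-1.7)]):
    overlay("side",p,(305,205,365,265),11,f"pics/ov4_{i}.png",[(c,27,129.4,(0,255,0)),(c,20,129.4,(0,255,0)),(c,27,124.4,(0,200,255)),((491.3,-3.5),13,95,(0,0,255)),((491.3,-3.5),18,87,(255,0,0)),((491.3,-3.5),18,75,(255,0,255))])
E
```

```text
(no output)
```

View pics/ov4_0.png

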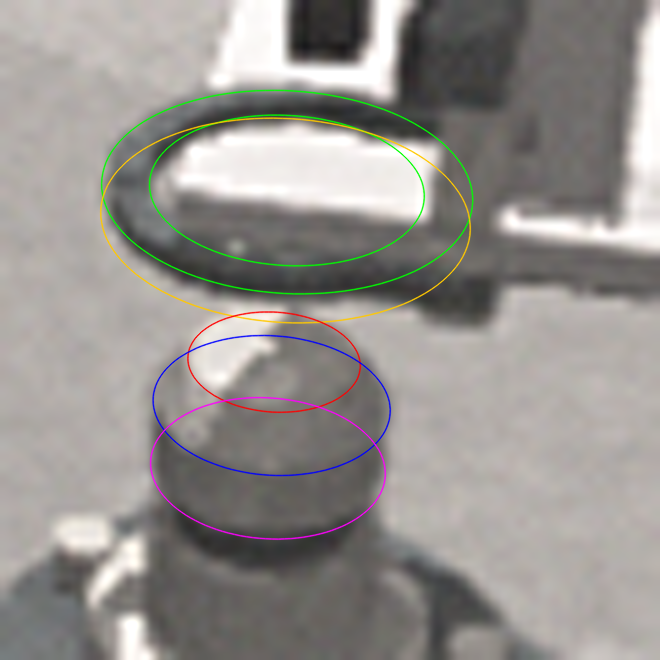

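View pics/ov4_1.png

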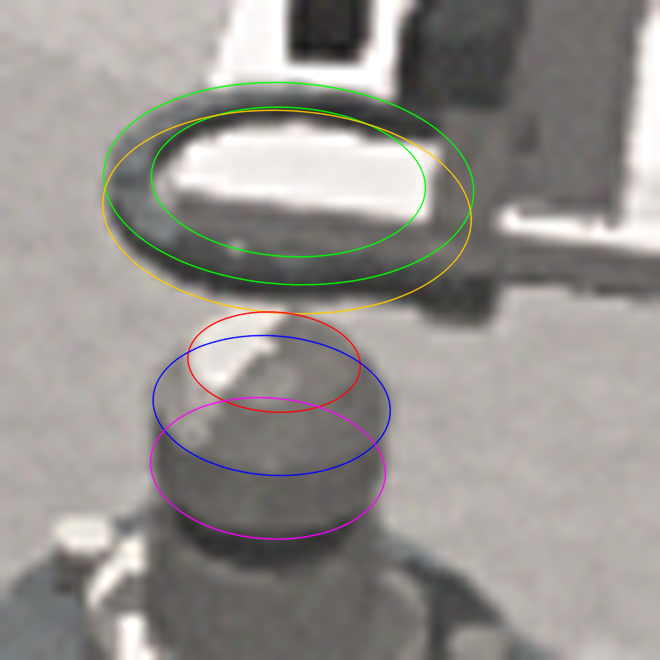

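```bash
python3 - <<'E'
from ov import *
yaw=.345;A=np.array([[np.cos(yaw),-np.sin(yaw)],[np.sin(yaw),np.cos(yaw)]]);t=np.array([540.64,-229.87])
for n,box in(("top",(365,215,407,257)),("side",(332,180,374,208))):
    p=np.load(n+"3_p.npy")
    c=t+A@[27,.1] if n=="top" else t+A@[27,1.5]; overlay(n,p,box,16,f"pics/ov3_{n}.png",[(c,27,59.6,(0,255,0)),(c,20,59.6,(0,255,0)),(c,27,55,(0,200,255))])
E
```

```text
(no output)
```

View pics/ov3_top.png

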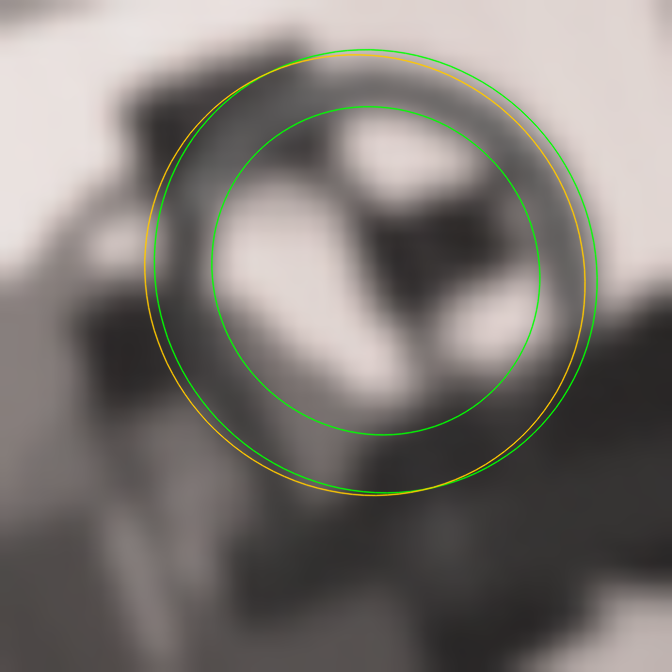

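View pics/ov3_side.png

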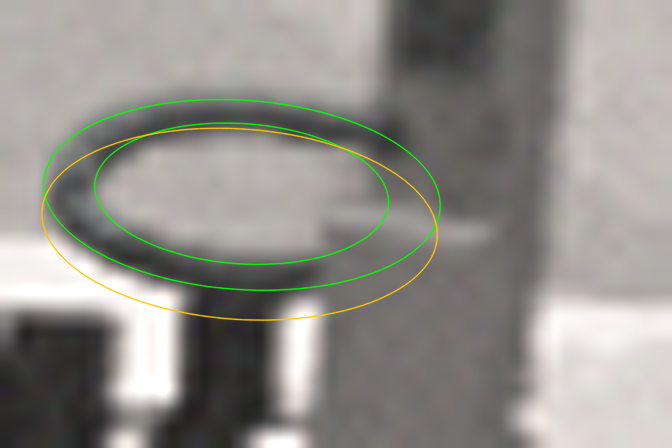

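```bash
python3 - <<'E'
from h import *
yaw=.345;A=np.array([[np.cos(yaw),-np.sin(yaw)],[np.sin(yaw),np.cos(yaw)]])
im=np.full((560,800,3),255,np.uint8)
for j,(n,tag,t,zc) in enumerate((("side","4",(464.44,-10.9),126.9),("top","3",(540.64,-229.87),57.3),("side","3",(540.64,-229.87),57.3))):
    q=cloud(n,np.load(n+tag+"_d.npy")).reshape(-1,3); q=np.c_[(q[:,:2]-t)@A,q[:,2]]
    q=q[(abs(q[:,2]-zc)<8)&(q[:,0]>-15)&(q[:,0]<65)&(abs(q[:,1])<40)]
    for x,y,z in q:
        h=np.clip((z-zc+8)/16,0,1); col=cv2.applyColorMap(np.uint8([[h*255]]),cv2.COLORMAP_JET)[0,0].tolist()
        cv2.circle(im,(int(133+267*j-y*3.2),int(400-x*5*0.64)),2,col,-1)
    for rr in(20,27): cv2.circle(im,(int(133+267*j),int(400-27*3.2)),int(rr*3.2),(0,0,0),1)
    th=np.arctan2(q[:,1],q[:,0]-27);rad=np.hypot(q[:,1],q[:,0]-27)
    for a in range(-150,180,30):
        m=(abs((np.degrees(th)-a+180)%360-180)<15)&(rad<34)&(rad>12)
        if m.sum()>2: print(n,tag,a,m.sum(),"r",np.percentile(rad[m],[5,50,95]).round(1),"z",np.percentile(q[m,2]-zc,[5,50,95]).round(1))
cv2.imwrite("pics/scat.png",im)
E
```

```text
side 4 -150 6 r [25.4 30.1 33.8] z [1.2 3.  6.9]
side 4 -120 30 r [19.4 23.1 27.4] z [0.4 3.3 4.3]
side 4 -90 27 r [19.3 21.1 25.9] z [0.3 3.1 4. ]
side 4 -60 24 r [19.5 21.4 24.7] z [-0.2  2.5  3.8]
side 4 -30 25 r [19.1 21.2 25.4] z [-0.1  2.6  4. ]
side 4 0 17 r [20.2 22.7 25.6] z [0.1 3.4 4.6]
side 4 30 23 r [21.3 24.9 27. ] z [-0.3  3.   4.2]
side 4 60 32 r [21.7 25.8 27.8] z [-0.1  2.7  4.1]
side 4 90 38 r [22.  26.6 27.9] z [-0.4  2.9  4.2]
side 4 120 44 r [23.  28.4 33.2] z [0.6 3.5 4.7]
side 4 150 5 r [31.  32.4 33.3] z [2.4 4.1 7.6]
top 3 -120 19 r [21.9 24.6 27.1] z [0.7 3.7 6. ]
top 3 -90 25 r [21.2 24.2 27.1] z [1.5 3.6 5.7]
top 3 -60 22 r [20.7 23.3 26.3] z [1.1 3.5 6. ]
top 3 -30 21 r [20.2 22.7 26. ] z [2.5 4.5 5.9]
top 3 0 22 r [20.1 22.9 25.7] z [1.2 4.3 6.8]
top 3 30 18 r [20.4 23.3 25.9] z [2.1 3.6 5.3]
top 3 60 24 r [20.2 23.5 26.2] z [1.6 4.2 5.7]
top 3 90 24 r [20.4 23.9 26.1] z [1.  3.5 6.1]
top 3 120 26 r [21.6 25.7 30.4] z [2.2 4.  6.2]
top 3 150 4 r [26.8 28.1 31. ] z [0.9 2.8 4.9]
side 3 -150 4 r [25.4 26.8 27.9] z [0.5 1.9 3.5]
side 3 -120 15 r [20.2 23.6 27.5] z [1.8 3.6 5. ]
side 3 -90 14 r [19.3 21.3 25.6] z [1.5 3.  5.1]
side 3 -60 13 r [18.6 22.2 24.4] z [0.6 3.  4.5]
side 3 -30 10 r [18.3 21.7 26.3] z [1.5 3.1 4.6]
side 3 0 11 r [19.3 23.  25.9] z [2.5 3.9 5.8]
side 3 30 12 r [20.8 25.  26.4] z [0.7 3.9 4.6]
side 3 60 16 r [22.5 26.  27.5] z [0.7 3.4 4.5]
side 3 90 19 r [22.1 25.9 29. ] z [0.6 3.1 4.4]
side 3 120 9 r [24.5 26.3 27.7] z [-0.4  2.9  5.2]
```

View pics/scat.png

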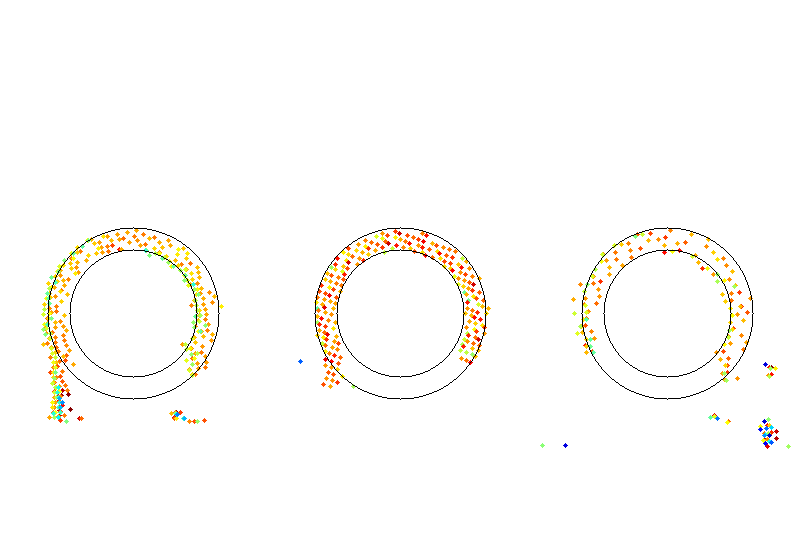

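Request:
{"fn": "step_arm", "kwargs": {
  "rows": [
    [0.7,-0.7,0,0,0,0,25],
    [1.5,-1.5,-2,0,0,0,25],
    [2.1,-2.1,-7,0,0,0,25],
    [2.1,-2.1,-14,0,0,0,25],
    [2.1,-2.1,-21,0,0,0,25],
    [2.1,-2.1,-28,0,0,0,25],
    [2.1,-2.1,-32,0,0,0,25],
    [2.1,-2.1,-34,0,0,0,25]
  ],
  "force": 32
}}

```text
clock: 9.5
eef_pos: [466.7, -13.3, 181.1]
tcp_rot: [-2.916, 1.569, 2.141]
contact_force: [-0.1, 0.3, -2.9]
opening: 0.384
```

```bash
cat > look.py <<'E'
import sys
from ov import *
tag=sys.argv[1]
s=r.sense();T=R.from_euler("xyz",s["tcp_rot"]).as_matrix();print(T[:,0].round(4),s["eef_pos"],s["clock"],s["contact_force"],s["wrist_torque"],s["opening"]*85.4)
yaw=.345;A=np.array([[np.cos(yaw),-np.sin(yaw)],[np.sin(yaw),np.cos(yaw)]]);t=s["eef_pos"][:2]
p,d=vision.grab_frame("side");np.save(f"side{tag}_p.npy",p);np.save(f"side{tag}_d.npy",d)
box=(300,215,370,285);crop(p,*box,10,f"pics/L{tag}.png")
zc=s["eef_pos"][2]-88.5
q=cloud("side",d).reshape(-1,3);q0=q.copy(); q=np.c_[(q[:,:2]-t)@A,q[:,2]]
from scipy.optimize import least_squares
m=(q[:,2]-zc>1.2)&(q[:,2]-zc<6)&(q[:,0]>8)&(abs(np.hypot(q[:,0]-26.4,q[:,1]-1)-23.5)<5.5); rr=q[m]
f=lambda k:np.hypot(rr[:,0]-k[0],rr[:,1]-k[1])-k[2]
k=least_squares(f,[26.4,0,23.5],loss="soft_l1").x
a=np.c_[rr[:,0]-26.4,rr[:,1],np.ones(len(rr))];print("top-surface pts",len(rr),"circle tool",k.round(2),"world",(t+A@k[:2]).round(2),"plane",np.linalg.lstsq(a,rr[:,2]-zc,rcond=None)[0].round(3))
for a0,b0 in((77,86),(49,64)):
    w=q0[(q0[:,2]>a0)&(q0[:,2]<b0)&(np.hypot(q0[:,0]-491,q0[:,1]+3)<20.5)]
    if len(w)>10: print("stub",a0,len(w),least_squares(lambda k:np.hypot(w[:,0]-k[0],w[:,1]-k[1])-18,[491,-4],loss="soft_l1").x.round(2))
E
python3 look.py 5
```

```text
[-0.0011  0.0017 -1.    ] [466.68603617 -13.31194707 181.08857339] 9.5 [-0.0703496   0.27429255 -2.92512555] [ 0.01941086 -0.0448328  -0.00673465] 32.81518305431649
top-surface pts 189 circle tool [25.62  2.19 24.32] world [490.05  -2.58] plane [-6.000e-03  3.000e-03  3.009e+00]
stub 77 68 [491.69  -3.19]
stub 49 146 [491.29  -3.31]
```

View pics/L5.png

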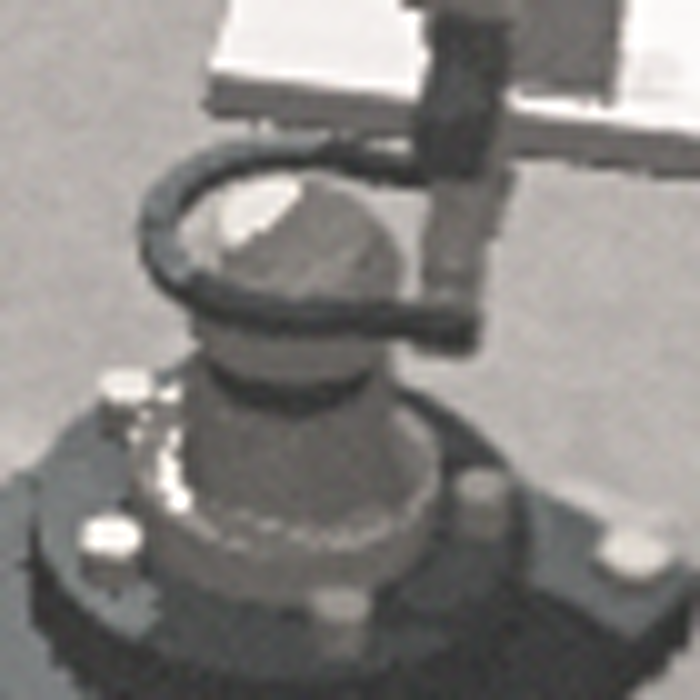

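```bash
python3 - <<'E'
from ov import *
p=np.load("side5_p.npy")
S=(491.4,-3.4)
for i,c in enumerate([(491.1,-3.2),(490.4,-2.6)]):
    overlay("side",p,(310,222,356,262),16,f"pics/ov5_{i}.png",[(c,26.7,94.8,(0,255,0)),(c,20.5,94.8,(0,255,0)),(c,26.7,90.5,(0,200,255)),(S,13,95,(0,0,255)),(S,18,87,(255,0,0)),(S,18,75,(255,0,255))])
E
```

```text
(no output)
```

View pics/ov5_0.png

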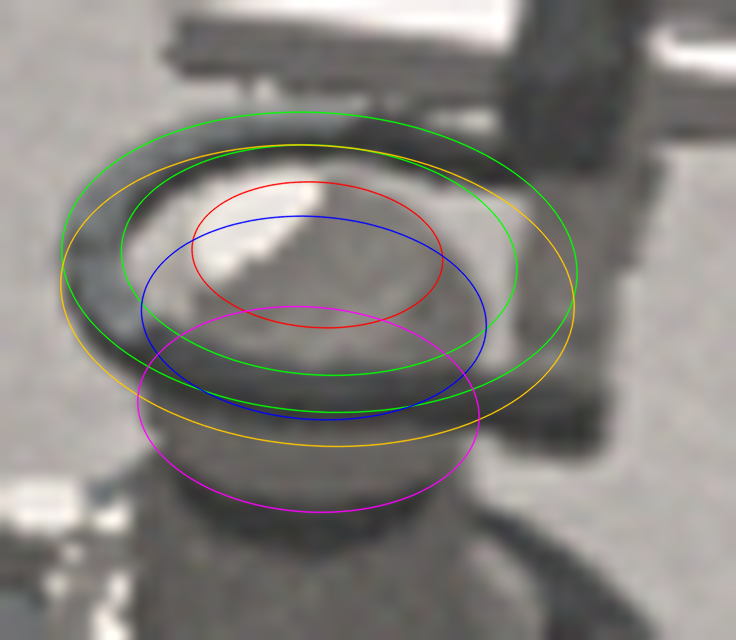

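View pics/ov5_1.png

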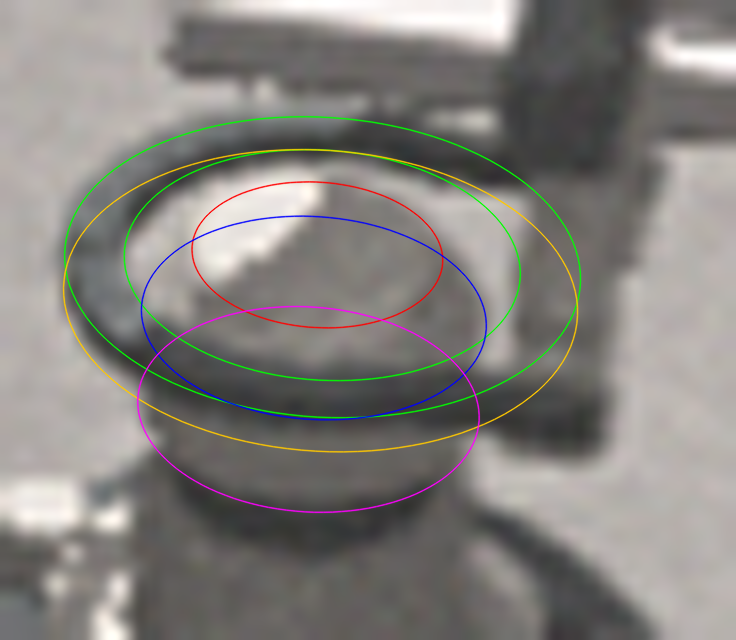

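```bash
python3 - <<'E'
from ov import *
p=np.load("side5_p.npy")
x0,y0,x1,y1=310,226,352,260
im=cv2.resize(p[y0:y1,x0:x1,::-1],None,fx=18,fy=18,interpolation=cv2.INTER_CUBIC)
g=cv2.createCLAHE(3,(3,3)).apply(cv2.cvtColor(im,cv2.COLOR_BGR2GRAY));im=cv2.cvtColor(g,cv2.COLOR_GRAY2BGR)
for i in range(0,im.shape[1],90): cv2.line(im,(i,0),(i,8),(0,0,255),2);cv2.putText(im,str(i),(i,20),0,.4,(0,0,255),1)
for i in range(0,im.shape[0],90): cv2.line(im,(0,i),(8,i),(0,0,255),2);cv2.putText(im,str(i),(10,i+5),0,.4,(0,0,255),1)
cv2.imwrite("pics/L5b.png",im)
E
```

```text
(no output)
```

View pics/L5b.png

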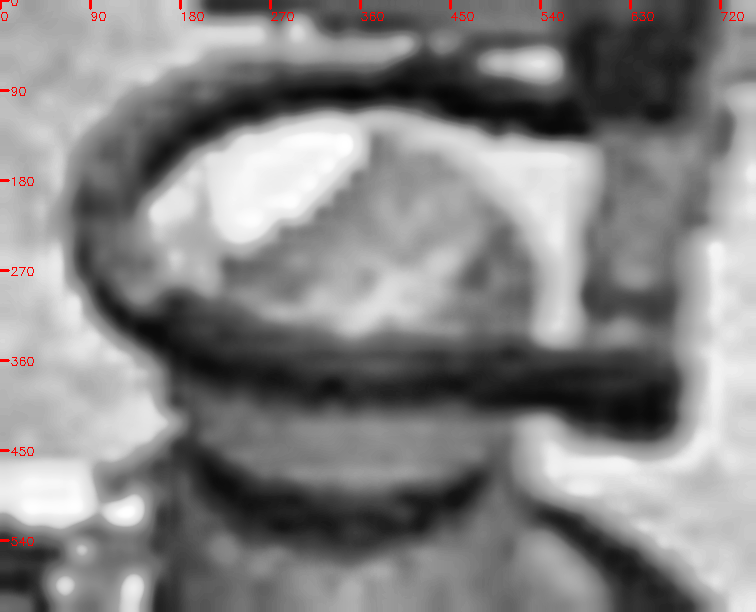

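```bash
python3 - <<'E'
from ov import *
from scipy.optimize import least_squares
cv=lambda L:(np.array(L,float)+.5)/18-.5+[310,226]
ot=cv([(80,170),(110,128),(160,90),(220,65),(280,56)]);ob=cv([(75,270),(100,305),(140,340),(180,372),(240,398),(300,408),(360,412)])
ib=cv([(175,165),(210,138),(260,122),(330,112),(390,112)]);it=cv([(250,325),(320,335),(400,342)])
def res(k,w=1):
    cx,cy,zt,th,ri,ro=k;e=[]
    for pts,rad,z in((ot,ro,zt),(ob,ro,zt-th),(ib,ri,zt-th),(it,ri,zt)):
        P=onz("side",pts,z);e+=list((np.hypot(P[:,0]-cx,P[:,1]-cy)-rad))
    return np.array(e+[(zt-94.85)/.7,(th-4.5)/.4,(ri-20.2)/.4,(ro-26.8)/.4])
s=least_squares(res,[491,-3,94.8,4.5,20.2,26.8],loss="soft_l1");print(s.x.round(2),s.fun.round(2))
# same for stub: groove-top edge (r18,z75) near, shaft silhouette
g=cv([(215,452),(240,470),(290,485),(345,490),(400,482),(450,468)])
f=lambda k:np.hypot(*(onz("side",g,75)[:,:2]-k).T)-18
q=least_squares(f,[491.4,-3.5]);print("stub via groove edge",q.x.round(2),q.fun.round(2))
# tops disc from side0 (crop 280,225,k7)
d=(np.array([(293,85),(310,62),(349,53),(390,64),(406,90),(390,112),(350,122),(308,112)],float)+.5)/7-.5+[280,225]
f=lambda k:np.hypot(*(onz("side",d,95)[:,:2]-k[:2]).T)-k[2]
q=least_squares(f,[491.4,-3.5,13]);print("stub disc",q.x.round(2),q.fun.round(2))
E
```

```text
[491.43  -4.5   94.85   3.81  20.69  26.54] [ 0.01 -0.38 -0.39 -0.31 -0.88  0.47 -0.04 -0.44  0.3   0.55 -0.06 -0.42
 -0.1   0.48  0.31  0.41  0.84  0.74 -0.39  0.05 -0.   -1.72  1.22 -0.65]
stub via groove edge [493.45  -4.88] [-0.59  0.21  0.37  0.3  -0.24 -0.21]
stub disc [491.74  -4.37  13.83] [-0.52 -0.35  0.35  0.4  -0.33 -0.41  0.22  0.64]
```

Request:
{"fn": "step_arm", "kwargs": {
  "rows": [
    [-0.1,0.2,-0.5,0,0,0,25],
    [-0.1,0.2,-1.2,0,0,0,25],
    [-0.1,0.2,-2,0,0,0,25],
    [-0.1,0.2,-3,0,0,0,25],
    [-0.1,0.2,-4,0,0,0,25],
    [-0.1,0.2,-5,0,0,0,25],
    [-0.1,0.2,-6,0,0,0,25],
    [-0.1,0.2,-6,0,0,0,25]
  ],
  "force": 32
}}

```text
clock: 10.55
eef_pos: [466.5, -13.1, 174.9]
tcp_rot: [-2.837, 1.569, 2.221]
contact_force: [0.3, -0.1, -2.6]
opening: 0.382
```

```bash
python3 look.py 6
```

```text
[-0.0013  0.0017 -1.    ] [466.50554717 -13.1190893  174.94159999] 10.55 [ 0.27598947 -0.07238934 -2.63162422] [-0.01936662 -0.00799977 -0.06051302] 32.615540162776504
top-surface pts 168 circle tool [25.05  1.63 24.79] world [489.53  -3.11] plane [-3.000e-03 -5.000e-03  3.171e+00]
stub 77 16 [491.42  -3.46]
stub 49 150 [491.23  -3.38]
```

View pics/L6.png

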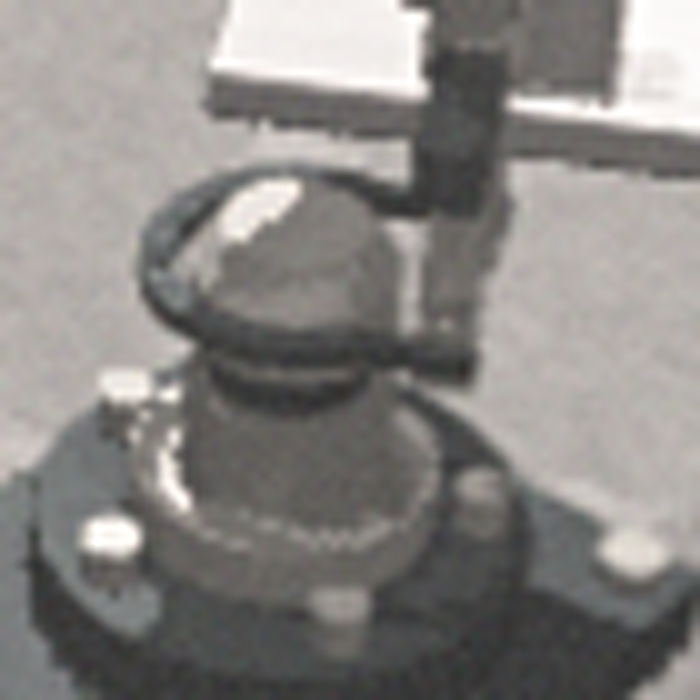

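No contact yet: the force still equals the carried weight. The ring (near arm at about (330,345)) is level and around the stub's end. I'll continue down gently.

Request:
{"fn": "step_arm", "kwargs": {
  "rows": [
    [0,0,-0.6,0,0,0,25],
    [0,0,-1.4,0,0,0,25],
    [0,0,-2.2,0,0,0,25],
    [0,0,-3,0,0,0,25],
    [0,0,-3.8,0,0,0,25],
    [0,0,-4.5,0,0,0,25],
    [0,0,-5,0,0,0,25],
    [0,0,-5,0,0,0,25]
  ]
}}

```text
clock: 11.6
eef_pos: [466.5, -13.1, 169.9]
tcp_rot: [-2.815, 1.569, 2.243]
contact_force: [-0.3, 0.1, -2.4]
opening: 0.387
```

```bash
python3 look.py 7
```

```text
[-0.0014  0.0017 -1.    ] [466.47041889 -13.1031325  169.91800648] 11.6 [-0.32920415  0.13290414 -2.41449791] [0.01074539 0.01236591 0.01501494] 33.054348165717364
top-surface pts 158 circle tool [25.77  0.95 24.31] world [490.4   -3.49] plane [-0.013 -0.01   3.337]
stub 77 48 [491.32  -3.11]
stub 49 145 [491.26  -3.34]
```

Request:
{"fn": "step_arm", "kwargs": {
  "rows": [
    [0,0,-0.6,0,0,0,25],
    [0,0,-1.5,0,0,0,25],
    [0,0,-2.5,0,0,0,25],
    [0,0,-3.5,0,0,0,25],
    [0,0,-4.5,0,0,0,25],
    [0,0,-5.3,0,0,0,25],
    [0,0,-6,0,0,0,25],
    [0,0,-6,0,0,0,25]
  ]
}}

```text
clock: 12.65
eef_pos: [466.5, -13.1, 163.9]
tcp_rot: [-2.82, 1.569, 2.237]
contact_force: [-0.5, 0.0, -2.5]
opening: 0.386
```

Request:
{"fn": "step_arm", "kwargs": {
  "rows": [
    [0,0,-0.6,0,0,0,25],
    [0,0,-1.5,0,0,0,25],
    [0,0,-2.5,0,0,0,25],
    [0,0,-3.5,0,0,0,25],
    [0,0,-4.4,0,0,0,25],
    [0,0,-5,0,0,0,25],
    [0,0,-5.5,0,0,0,25],
    [0,0,-5.5,0,0,0,25]
  ]
}}

```text
clock: 13.65
eef_pos: [466.5, -13.1, 158.4]
tcp_rot: [-2.801, 1.569, 2.257]
contact_force: [0.4, -0.5, -2.2]
opening: 0.386
```

```bash
python3 look.py 8; python3 - <<'E'
from ov import *
p=np.load("side8_p.npy");s=r.sense();yaw=.345;A=np.array([[np.cos(yaw),-np.sin(yaw)],[np.sin(yaw),np.cos(yaw)]])
c=s["eef_pos"][:2]+A@[26.2,0];zc=s["eef_pos"][2]-88.3;print(c,zc)
overlay("side",p,(310,230,356,270),16,"pics/ov8.png",[(c,26.6,zc+2.2,(0,255,0)),(c,26.6,zc-2.2,(0,200,255)),((491.5,-4.2),18,75,(255,0,255)),((491.5,-4.2),18,65,(255,0,0))])
crop(p,310,230,356,270,16,"pics/L8b.png")
E
```

```text
[-0.0014  0.0017 -1.    ] [466.49940276 -13.08228303 158.38370571] 13.65 [ 0.43991147 -0.46624288 -2.16823341] [0.04012504 0.01854047 0.00321383] 32.93942977859057
top-surface pts 112 circle tool [24.77  0.89 25.37] world [489.51  -3.86] plane [-0.017 -0.01   3.345]
stub 77 91 [491.18  -3.63]
stub 49 109 [491.12  -3.38]
[491.16473703  -4.23847963] 70.12672582893721
```

View pics/L8b.png

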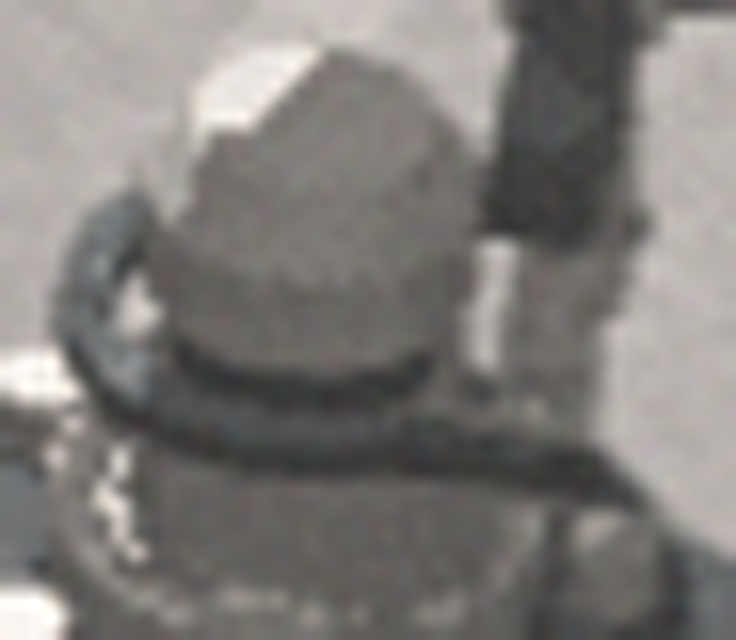

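View pics/ov8.png

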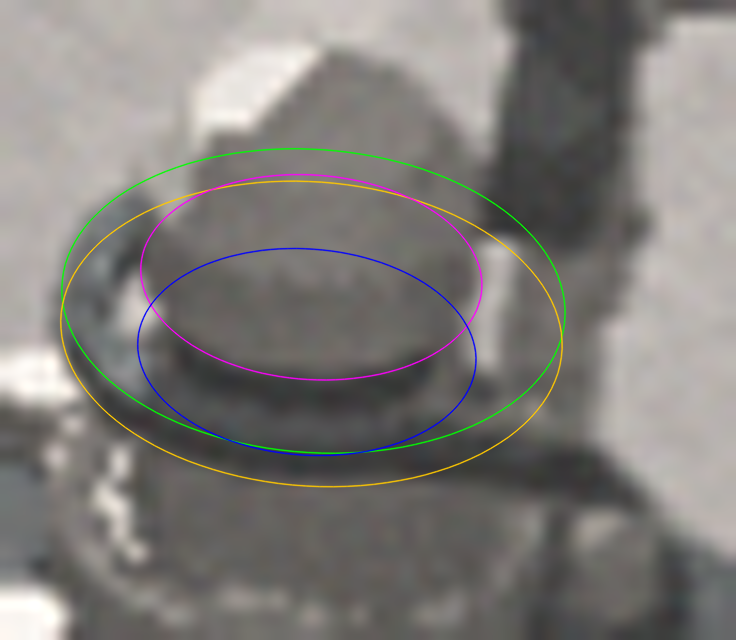

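```bash
python3 - <<'E'
from ov import *
from scipy.optimize import least_squares
# depth: points near the top of ring on several frames, upper-envelope z vs stub disc z
for tag,tz in(("4",215.36),("5",181.09),("6",174.94),("7",169.92),("8",158.38)):
    q=cloud("side",np.load(f"side{tag}_d.npy")).reshape(-1,3)
    yaw=.345;A=np.array([[np.cos(yaw),-np.sin(yaw)],[np.sin(yaw),np.cos(yaw)]]);t=(464.44,-10.9) if tag=="4" else (466.5,-13.1)
    l=np.c_[(q[:,:2]-t)@A,q[:,2]]; rad=np.hypot(l[:,0]-26.2,l[:,1]-1.2)
    m=(rad>21.3)&(rad<25.8)&(l[:,0]>10)&(abs(l[:,2]-(tz-88+2.3))<3); z=l[m,2]-tz+88
    D=q[(np.hypot(q[:,0]-490.5,q[:,1]+2.5)<9)&(abs(q[:,2]-95)<3),2]
    g=np.c_[l[m,0]-26.2,l[m,1]-1.2,np.ones(m.sum())];print(tag,m.sum(),"top rel to (tcp-88):",np.median(z).round(2),z.mean().round(2),"slopes",np.linalg.lstsq(g,z,rcond=None)[0].round(3),"disc",np.median(D).round(2))
cv=lambda L:(np.array(L,float)+.5)/18-.5+[310,226]
ot=cv([(80,170),(110,128),(160,90),(220,65),(280,56)]);ob=cv([(75,270),(100,305),(140,340),(180,372),(240,398),(300,408),(360,412)])
ib=cv([(175,165),(210,138),(260,122),(330,112),(390,112)]);it=cv([(250,325),(320,335),(400,342)])
for sc in(.7,3):
  def res(k):
    cx,cy,zt,th,ri,ro=k;e=[]
    for pts,rad,z in((ot,ro,zt),(ob,ro,zt-th),(ib,ri,zt-th),(it,ri,zt)):
        P=onz("side",pts,z);e+=list((np.hypot(P[:,0]-cx,P[:,1]-cy)-rad))
    return np.array(e+[(zt-95)/sc,(th-4.4)/.3,(ri-20.2)/.4,(ro-26.8)/.4])
  s=least_squares(res,[491,-3,95,4.4,20.2,26.8]);print(sc,s.x.round(2),"centre",(s.x[2]-s.x[3]/2).round(2),"rel tcp",(s.x[2]-s.x[3]/2-181.09).round(2),np.abs(s.fun[:-4]).mean().round(2))
E
```

```text
4 139 top rel to (tcp-88): 2.68 2.49 slopes [0.005 0.017 2.474] disc 95.96
5 125 top rel to (tcp-88): 2.51 2.3 slopes [-0.005  0.008  2.331] disc 96.18
6 104 top rel to (tcp-88): 2.8 2.57 slopes [ 0.007 -0.006  2.527] disc 96.1
7 85 top rel to (tcp-88): 2.65 2.61 slopes [-1.000e-03 -8.000e-03  2.716e+00] disc 96.38
8 70 top rel to (tcp-88): 2.68 2.53 slopes [-0.021 -0.028  3.143] disc 96.31
0.7 [491.44  -4.47  95.     4.08  20.73  26.45] centre 92.96 rel tcp -88.13 0.43
3 [491.42  -4.44  95.03   4.08  20.73  26.45] centre 92.99 rel tcp -88.1 0.43
```

Request:
{"fn": "step_arm", "kwargs": {
  "rows": [
    [0.1,0,0,0,0,0,25],
    [0.1,0,0,0,0,0,25],
    [0.1,0,0,0,0,0,25],
    [0.1,0,0,0,0,0,25],
    [0.1,0,0,0,0,0,25],
    [0.1,0,0,0,0,0,25],
    [0.1,0,0,0,0,0,25],
    [0.1,0,0,0,0,0,25]
  ],
  "force": 32
}}

```text
clock: 14.7
eef_pos: [466.6, -13.1, 158.4]
tcp_rot: [-2.832, 1.569, 2.226]
contact_force: [-0.6, -0.3, -2.3]
opening: 0.387
```

```bash
python3 look.py 9; python3 -c "
import numpy as np,cv2;cv2.imwrite('pics/side9.png',np.load('side9_p.npy')[:,:,::-1])"
```

```text
[-0.0013  0.0017 -1.    ] [466.61106676 -13.10697565 158.42530025] 14.7 [-0.56840718 -0.30468611 -2.25185752] [0.00721772 0.00155011 0.01123236] 33.02594447815984
top-surface pts 110 circle tool [24.96  0.98 25.44] world [489.77  -3.74] plane [-0.012 -0.004  3.334]
stub 77 90 [491.34  -3.36]
stub 49 112 [491.38  -3.21]
```

View pics/side9.png

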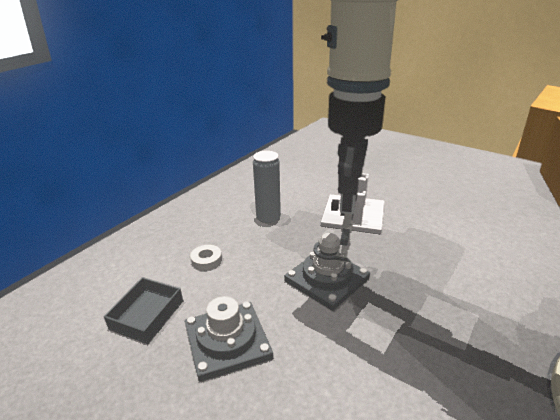

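The can (267,190), bearing (206,257), tray and plain stub (222,315) look unmoved. The ring surrounds the groove at about (327,250), and the wrist carries only the weight of the pliers and ring. I'm handing it in.

```bash
python3 -c "
from rig import order
print(order.sign_off())"
```

```text
the job is handed in; nothing more can be done
None
```

The job is handed in at 14.7 s. The pliers are still squeezed and the spread ring hangs around the groove of the grooved stub, carried by the pliers.

**What I did:** I squeezed the pliers to the stop and lifted pliers and ring straight off the stand. I then lowered the spread ring over the grooved stub in short steps.

**Final checks:**
- **Squeeze:** the finger opening read about 33 mm, against about 34 mm expected at the stop. Grip force was set to 32 N.
- **Contact:** the wrist force was about −2.3 N in z, which is the carried weight. Side forces stayed under about 0.6 N, and nothing showed contact with the stub on the way down.
- **Height and level:** the ring's centre works out at 69.7 to 70.3 mm, against 70 mm for the middle of the groove. It looked level, though the depth slopes in the last two looks were up to about 0.03, on few points because the stub hides part of the ring.
- **Bystanders:** the can, bearing, tray and plain stub look unmoved in the last side picture.

**Checks that disagreed or failed:**
- **Centring:** the arm's own position and the picture-edge fits put the ring within about 0.5 mm of the stub's axis. The raw side-camera depth fit said it was 1.5 to 2 mm off. I took the depth fit as biased by the ring's visible walls, and no contact force appeared.
- **Top camera:** the arm blocked its view over the stub, so only the side camera could confirm the fit.

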